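# Hold the tube mixer's selector at its third click

### The job

The selector knob on the tube mixer was left at one of its clicks. Turn it back fully against its zero stop, then clockwise, counting three clicks, to the third stop without going past it, and finish still holding the knob there, because it springs back to the second stop when let go. Handle the knob gently, squeezing it no harder than about 50 N, and leave the rack, the tip box and the marker where they are.

Things in the scene. Friction and masses are not known exactly. Their poses are not given: they have to be found in the camera images.
- mixer: Bench tube mixer, fixed, may stand turned: rounded grey case 200 (its x) x 136 (y) mm with a flat white deck 62 mm above the bench. Origin under the case's centre on the bench. Selector near the front (-x) end, its axis at x = -35 mm, y = 0. A black rubber cup, radius 26 mm, stands on the deck at x = +62 mm, rim 86 mm above the bench. A thin cable lies behind it.
- knob: Black bar-shaped selector knob on a vertical axis: 16 mm wide with flat sides, from 24 mm behind the axis to 16 mm before it, then a nose 8 mm wide to 28 mm. Underside 66, top 106 mm above the bench; under it a collar of radius 16 mm, top 66 mm. Origin on the axis 40 mm above the bench, x towards the nose, z up. Delicate: the forces of both pads added must never exceed 120 N.
- knob_grip (a point): Point on the knob's turning axis, 94 mm above the bench, 12 mm below the knob's top: a good height for the middle of the pads, which pinch the bar across its 16 mm width. x axis along the bar towards the nose.
- knob_nose (a point): Top end of the knob's nose, 28 mm from the turning axis, 106 mm above the bench. A white line runs along the top to it.
- selector (a joint): Knob angle in rad: 0 at the zero stop (a hard stop), growing clockwise seen from above. Clicks every 24 degrees: first 0.419, second 0.838, third 1.257, fourth 1.676, hard end 2.094. Starts at the first or second. At zero the nose points 36 degrees counter-clockwise (from above) of the mixer's -x direction. Leaving a click takes about 0.10 N m; the knob stays by itself at zero, first and second.
- zero_mark (a point): Centre of the long dark bar (14 x 4 mm) on the deck, 39 mm from the knob's axis, at which the nose points at the zero stop. Five small dark dots (4 mm) at 36 mm from the axis mark the next stops, clockwise.
- third_mark (a point): The third dot on the deck, at which the nose points at the third stop. From 0.88 rad on a return spring of 0.20 to 0.24 N m also pushes the knob back, so there it must be held: the resistance drops just before the third stop and rises sharply to about 0.35 N m just past it. Let go, the knob snaps back to the second.
- rack: Green flat microtube rack, 75 x 190 x 28 mm, loose, to the left (+y) of the mixer; origin under its centre. To be left alone.
- tipbox: Purple pipette-tip box with a pale lid, 88 x 123 x 68 mm, loose, to the right (-y) of the mixer; origin under its centre. To be left alone.
- marker: Black and white marker pen, 135 x 12 x 12 mm, lying loose in front right of the mixer; origin under its middle, x along it. To be left alone.

How it is judged:
By the outcome, as a careful person would: the job done as asked, in the order asked, and still so for the second after the job is handed in, while the arm keeps its last pose, push and grip.
It also fails if it takes over 45 s, if anything falls off the work surface, if the arm or the gripper's body presses on something with over 40 N, if the wrist force passes 120 N, or if a joint passes its speed limit or range.

### The arm

A 7-joint arm with a two-finger parallel gripper is mounted at the origin on the work surface. World frame = base frame: x ahead of the robot, y to its left, z up, the work surface at z = 0. Lengths are in m, angles in rad, forces in N, time in s.
With the tool pointing down it reaches from about 0.4 to 0.875 m from the base axis. Payload 19.3 kg.
Tool frame: the origin (TCP) lies between the finger pads; the fingertips stand bot.tcp_to_tips ahead of it and the grasp point (between the pads) is the TCP (bot.tcp_to_tips is the distance from the TCP to the fingertips, in m); z points along the fingers, y is the line along which they close (so a half turn about z gives the same grasp; the last joint's range is limited). The gripper opens to 85 mm and grips with 20 to 120 N. Pads are 22 mm wide; open, the fingers measure 114 mm over their backs; the gripper's body (76 mm by 85 mm) begins 54 mm behind the grasp point. The pads swing forward as they close: fully open they stand 13 mm farther back than shut.
Start: joints at [1.159, 0.521, -0.036, 1.599, 0.021, 1.021, -0.113], TCP at [0.209, -0.589, 0.25] pointing down, gripper open.
Joint ranges: [-2.91, 2.91], [-0.3, 2.13], [-1.5, 1.42], [0.17, 2.43], [-1.26, 4.41], [0.16, 1.93], [-2.52, 2.52]. Speed limits (rad/s): [1.89, 1.89, 2.39, 2.39, 3.01, 3.01, 3.01].

### API

Orientations are given as [roll, pitch, yaw] about the fixed x, y, z axes, in that order (R = Rz(yaw) Ry(pitch) Rx(roll)).
In Python, from workcell import telemetry, grab_frame, bot gives the robot as it stands. The module is installed in compiled form; this text tells all that it offers.
- The arm moves only by the shell command python3 -m crank 'ROWS' [FORCE]. ROWS is text: rows parted by semicolons, each of 7 numbers parted by spaces: the finger opening in m, from 0 to 0.0854, then the shift along the tool's x, y, z in m, then the turn, a rotation vector about the tool's x, y, z in degrees. A call has exactly 8 rows; each row shifts and turns the commanded pose from where the row before left it, along the tool's axes as they then stand; what a row does not reach is not made up. A row lasts 1/12 s, in which the tool goes at most 41.7 mm and 7.16 degrees, less where a joint would pass 70% of its speed; a pose out of reach is approached as far as the arm can. A call with a gripper value outside its range is refused whole. The fingers move at their own pace and stop on an object; FORCE is the grip in N (left out, the last holds). Time passes only in rows, so rows that do not move let the fingers close, or fill a call up. It gives the time, the measured TCP pose, the force, the opening and the grip force at its end, in the units of the state.
- telemetry.observe(): the state, without advancing time (a new reading comes with each control period).
- grab_frame(name): name is "scene" or "top"; returns a dict with "pixels" (420x560x3 uint8, red, green, blue), "depth" (420x560 float32, m along the optical axis (not along the pixel's ray), 0 where there is no reading), "vertical_fov" (degrees; the focal length in pixels is half the picture's height over the tangent of half this angle, whatever the lens; pixels are square), "cx", "cy" (the principal point, pixels), "R" (3x3) and "t" (3): a world point X has camera coordinates R X + t. Camera axes: x right, y down, z forward; pixel columns grow to the right and rows downward; lengths in m; the calibration is good to about 2 mm. A picture is of the moment at which its call begins.
- bot.job_done(): hands the job in; it is judged then, once.
The state is a dict: "clock": time; "qpos": joint angles; "qd": joint speeds; "joint_efforts": joint torques, N m; "position": TCP position; "tool_rot": TCP orientation; "force": force on the tool from outside, world axes, zero at the start; "moment": the same for the moment, N m; "grip_width": finger opening in m; "finger_force": force on a finger pad.
Only numpy, scipy, OpenCV 4.12 (cv2) and the standard library are available. Lean on these libraries where they do the work, as an engineer would, in place of code of your own. Each camera call takes 0.05 s, during which the arm holds its last target. There are 200 camera calls.

## Working session

There is one attempt and no reset: what is moved stays moved. The work goes in short steps, Python scripts to look and compute and a shell command to move; the robot and the scene stay as the last step left them, time stands still between calls to the robot, and variables do not carry over. Pictures are saved under pics/ and viewed, at most 10 in all, crops included, and the job is handed in when it is done.

```bash
mkdir -p pics; python3 - <<'E'
from workcell import telemetry, grab_frame, bot
import cv2,numpy as np
print(telemetry.observe(), bot.tcp_to_tips)
for n in("scene","top"):
    f=grab_frame(n); cv2.imwrite(f"pics/{n}0.png",f["pixels"][:,:,::-1]); print(n,f["vertical_fov"],f["cx"],f["cy"],f["R"],f["t"]); np.savez(f"{n}0.npz",**f)
E
```

```text
{'clock': 0.0, 'qpos': array([ 1.15881972,  0.52203382, -0.03632296,  1.60002083,  0.02122854,
        1.02107447, -0.11276591]), 'qd': array([ 3.57676237e-04, -6.81323822e-04, -1.91376595e-03, -6.34518711e-05,
       -1.10986569e-03,  1.34592338e-03,  5.14271424e-04]), 'joint_efforts': array([ 5.41414247e-04, -9.27118492e+01,  1.98040254e+00, -3.69943357e+01,
        1.80507096e-02,  7.89305835e-03,  1.55312456e-06]), 'position': array([ 0.20932618, -0.58856569,  0.24970883]), 'tool_rot': array([-3.14044697e+00,  1.08154515e-04,  3.41812100e-01]), 'force': array([ 0.19494451, -0.66125684, -0.72835455]), 'moment': array([-0.00456045,  0.03383872,  0.0264235 ]), 'finger_force': 0.0, 'grip_width': 0.08523047405414674} 0.019
scene 43.01232018390041 284.7258386266906 221.1099936341012 [[ 0.21973729  0.97555556 -0.00262095]
 [ 0.78593023 -0.17861582 -0.59195445]
 [-0.5779526   0.12801458 -0.80596716]] [-0.13692961 -0.36711419  1.44546922]
top 53.263528818572645 280.28891014957674 206.3160643832205 [[ 1.42982409e-01 -9.89725224e-01 -1.03545140e-04]
 [-9.68585963e-01 -1.39906980e-01 -2.05590052e-01]
 [ 2.03463173e-01  2.94960533e-02 -9.78638197e-01]] [-0.04746691  0.53887462  0.77332118]
```

View pics/scene0.png

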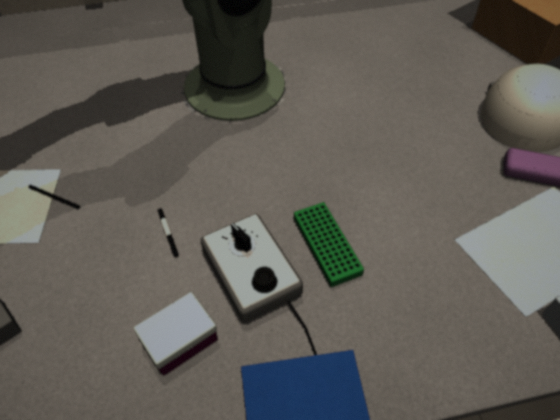

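View pics/top0.png

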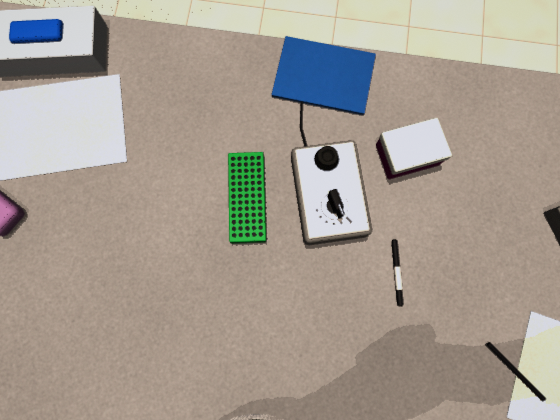

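The scene view shows the mixer with the knob near (241,237) and the cup near (264,279). The top view shows the knob near (337,205), the cup at (326,158), the rack at (247,197), the tip box at (415,148) and the marker at (397,272). Next I'll zoom in and measure the deck.

```bash
cat > h.py <<'E'
import numpy as np,cv2
def foc(f): return 210/np.tan(np.radians(float(f["vertical_fov"]))/2)
def ray(f,u,v,z):
    d=np.array([(u-f["cx"])/foc(f),(v-f["cy"])/foc(f),1.]);R=f["R"];c=-R.T@f["t"];w=R.T@d
    return c+w*(z-c[2])/w[2]
def proj(f,X):
    p=f["R"]@np.asarray(X)+f["t"];return p[:2]/p[2]*foc(f)+[f["cx"],f["cy"]]
def pts(f):
    v,u=np.mgrid[:420,:560];D=f["depth"];P=np.stack([(u-f["cx"])/foc(f)*D,(v-f["cy"])/foc(f)*D,D],-1)
    return (P-f["t"])@f["R"]
def load(n): return dict(np.load(n))
E
python3 - <<'E'
from h import *
t=load("top0.npz");s=load("scene0.npz")
a=cv2.resize(t["pixels"][135:250,285:380,::-1],None,fx=5,fy=5,interpolation=cv2.INTER_CUBIC)[:,:475]
b=cv2.resize(s["pixels"][205:325,195:310,::-1],None,fx=4.8,fy=4.8,interpolation=cv2.INTER_CUBIC)[:575]
o=np.zeros((580,800,3),np.uint8);A=cv2.resize(a,(400,int(400*115/95)));B=cv2.resize(b,(400,int(400*120/115)));o[:A.shape[0],:400]=A;o[:B.shape[0],400:]=B
cv2.imwrite("pics/zoom.png",o)
# deck
for n,f,box in(("top",t,(285,375,135,250)),("scene",s,(195,305,205,325))):
    P=pts(f);g=f["pixels"].min(-1);m=np.zeros(g.shape,np.uint8);u0,u1,v0,v1=box
    m[v0:v1,u0:u1]=(g[v0:v1,u0:u1]>130)
    c=max(cv2.findContours(m,0,1)[0],key=cv2.contourArea)
    h=cv2.convexHull(c);fm=np.zeros_like(m);cv2.drawContours(fm,[c],-1,1,-1)
    zz=P[(m>0)&(f["depth"]>0)][:,2];print(n,"deck z",np.median(zz),len(zz))
    H=np.array([ray(f,*p[0],.062)[:2] for p in h]);r=cv2.minAreaRect((H*1000).astype(np.float32));print(r)
    # dark things inside deck
    hm=np.zeros_like(m);cv2.drawContours(hm,[h],-1,1,-1)
    d=((g<70)&(hm>0)).astype(np.uint8);k,l,st,ce=cv2.connectedComponentsWithStats(d)
    for i in range(1,k):
        if st[i,4]>2: print(st[i],ce[i].round(1),ray(f,*ce[i],.062).round(4),"z med",np.median(P[l==i][:,2]).round(4),P[l==i][:,2].max().round(4))
E
```

```text
top deck z 0.060314627858780355 7715
((588.7511596679688, -64.75989532470703), (184.2794189453125, 120.64855194091797), 16.153390884399414)
[314 146  25  25 456] [326.3 158.2] [ 0.6502 -0.0477  0.062 ] z med 0.082 0.0892
[327 189  16  30 298] [334.3 202.8] [ 0.561  -0.0743  0.062 ] z med 0.1027 0.8676
scene deck z 0.061057134210474207 3806
((591.0533447265625, -63.16040802001953), (181.1815643310547, 116.97978210449219), 16.24037742614746)
[231 225  20  27 337] [240.9 239.4] [ 0.5442 -0.0725  0.062 ] z med 0.0963 0.1096
[252 267  25  26 500] [263.9 279.8] [ 0.6459 -0.0456  0.062 ] z med 0.0804 0.9473
```

View pics/zoom.png

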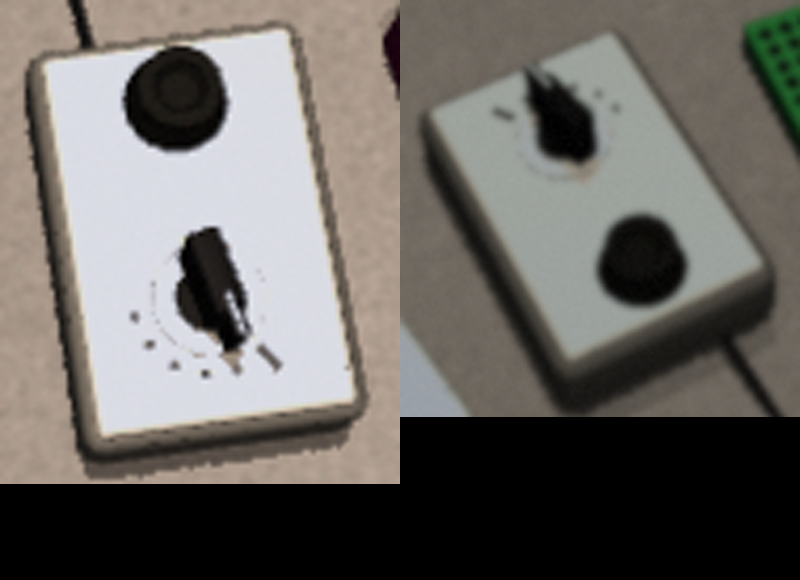

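The crops show the bar at (268,357) and five dots from (237,369) to (135,317). The knob's nose is at about (235,345) in the top crop. I'll refine the mark centroids, fit the axis and yaw, and measure the knob's direction and height.

```bash
python3 - <<'E'
from h import *
from scipy.optimize import least_squares
t=load("top0.npz");s=load("scene0.npz")
def cen(f,u,v,r=2.6):
    g=f["pixels"].astype(float).mean(-1);U,V=np.meshgrid(np.arange(560),np.arange(420));
    for _ in range(2):
        m=np.hypot(U-u,V-v)<r;w=np.clip(np.percentile(g[m],85)-g,0,None)*m;u,v=(U*w).sum()/w.sum(),(V*w).sum()/w.sum()
    return u,v
T=[(268,357),(237,369),(206,374),(174,365),(150,345),(135,317)]
T=[cen(t,285+a*.2375,135+b*.2375,3.8 if i==0 else 2.4) for i,(a,b) in enumerate(T)]
W=np.array([ray(t,*p,.062)[:2] for p in T]);r=np.array([39]+[36]*5)/1000
def model(p): 
    th=p[2]+np.pi+np.radians(36-24*np.arange(6));return p[:2]+r[:,None]*np.c_[np.cos(th),np.sin(th)]
q=least_squares(lambda p:(model(p)-W).ravel(),[.556,-.074,.28],loss="soft_l1",f_scale=.001)
print("axis",q.x[:2],"yaw",np.degrees(q.x[2]),(model(q.x)-W).round(4).tolist())
# scene marks: bar and dots 4,5
S=[(504,113),(599,94),(616,107)]
S=[cen(s,195+(a-400)*.2875,205+b*.2875,3.5 if i==0 else 2.2) for i,(a,b) in enumerate(S)]
print("scene vs top",[(ray(s,*p,.062)[:2]-W[i]).round(4).tolist() for p,i in zip(S,(0,4,5))])
def tri(p,p2):
    A=[]
    for f,(u,v) in((t,p),(s,p2)):
        x,y=(u-f["cx"])/foc(f),(v-f["cy"])/foc(f);Rt=np.c_[f["R"],f["t"]];A+=[Rt[0]-x*Rt[2],Rt[1]-y*Rt[2]]
    A=np.array(A);return np.linalg.lstsq(A[:,:3],-A[:,3],rcond=None)[0]
print("deck h",[tri(T[i],p)[2].round(4) for p,i in zip(S,(0,4,5))])
# knob top from depth
for n,f in(("t",t),("s",s)):
    P=pts(f);g=f["pixels"].max(-1);d=np.hypot(P[...,0]-q.x[0],P[...,1]-q.x[1]);
    m=(d<.035)&(P[...,2]>.095)&(P[...,2]<.12);K=P[m];c=K[:,:2].mean(0);w,V=np.linalg.eigh(np.cov(K[:,:2].T));v=V[:,1]*(-np.sign(V[0,1]))
    L=(K[:,:2]-q.x[:2])@v;print(n,m.sum(),"z",np.percentile(K[:,2],[10,50,90]).round(4),"c",c.round(4),"ang",np.degrees(np.arctan2(v[1],v[0])),"range",L.min(),L.max())
    # selector angle = zero dir - ang
E
```

```text
axis [ 0.5560481  -0.07455662] yaw 16.49482421314122 [[0.0004, 0.0004], [-0.001, -0.0009], [0.0001, -0.0], [0.0001, 0.0001], [-0.0001, 0.0001], [0.0002, 0.0001]]
scene vs top [[0.0003, 0.0021], [0.0002, 0.0019], [0.0, 0.0015]]
deck h [np.float64(0.0621), np.float64(0.0622), np.float64(0.0622)]
t 224 z [0.1019 0.1053 0.1071] c [ 0.5546 -0.0743] ang -152.02421017492148 range -0.0226341363699354 0.028857740749371422
s 200 z [0.098  0.1038 0.1062] c [ 0.5603 -0.0735] ang -151.34629733424612 range -0.025727295667062024 0.02570472286493635
```

Axis is at about (0.556, -0.074), mixer yaw is 16.5°, and the bar points at -151.7°. That puts the knob at the first click (24.2° from zero). A grasp yaw of 28.3° needs a -8.7° turn about tool z. Zero is then at yaw 52.5° and the third stop at -19.5°.

```bash
python3 -m crank '0.05 0.0312 -0.0231 0 0 0 -1;0.05 0.0312 -0.0231 0 0 0 -1;0.05 0.0312 -0.0231 0 0 0 -1;0.05 0.0312 -0.0231 0 0 0 -1;0.05 0.0312 -0.0231 0 0 0 -1;0.05 0.0312 -0.0231 0 0 0 -1;0.05 0.0312 -0.0231 0 0 0 -1;0.05 0.0312 -0.0231 0 0 0 -1.7' 35; python3 -c "
from workcell import telemetry as t;o=t.observe();print(o['qpos'],o['position'],o['tool_rot'])"
```

```text
clock: 0.77
position: [0.367, -0.3194, 0.2502]
tool_rot: [-3.142, 0.0, 0.494]
force: [0.8, -0.3, -0.5]
grip_width: 0.0501
finger_force: 0.0
[ 0.72903935  0.30630369 -0.16676752  1.94903491  0.06446247  0.89138608
 -0.5472276 ] [ 0.36697461 -0.31939489  0.25023805] [-3.14151528e+00  1.11322628e-04  4.94212193e-01]
```

```bash
python3 -m crank '0.05 0.0353 -0.0158 0.005 0 0 0;0.05 0.0353 -0.0158 0.005 0 0 0;0.05 0.0353 -0.0158 0.005 0 0 0;0.05 0.0353 -0.0158 0.005 0 0 0;0.05 0.0353 -0.0158 0.01 0 0 0;0.05 0.0353 -0.0158 0.01 0 0 0;0.05 0.0353 -0.0158 0.01 0 0 0;0.05 0.0353 -0.0158 0.01 0 0 0' ; python3 - <<'E'
from workcell import telemetry as t,grab_frame
import cv2,numpy as np
o=t.observe();print(o['qpos'],o['position'],o['tool_rot'])
f=grab_frame("scene");np.savez("s1.npz",**f);cv2.imwrite("pics/s1.png",cv2.resize(f["pixels"][160:320,160:340,::-1],None,fx=3.5,fy=3.5))
E
```

```text
clock: 1.43
position: [0.556, -0.0744, 0.1896]
tool_rot: [-3.141, 0.0, 0.494]
force: [0.3, 0.1, 0.4]
grip_width: 0.05
finger_force: 0.0
[ 0.20039339  0.5018598  -0.23757244  1.82121087  0.15312539  0.83664934
 -1.18911197] [ 0.55604263 -0.07435768  0.18962633] [-3.14145244e+00  3.16178486e-04  4.93541401e-01]
```

View pics/s1.png

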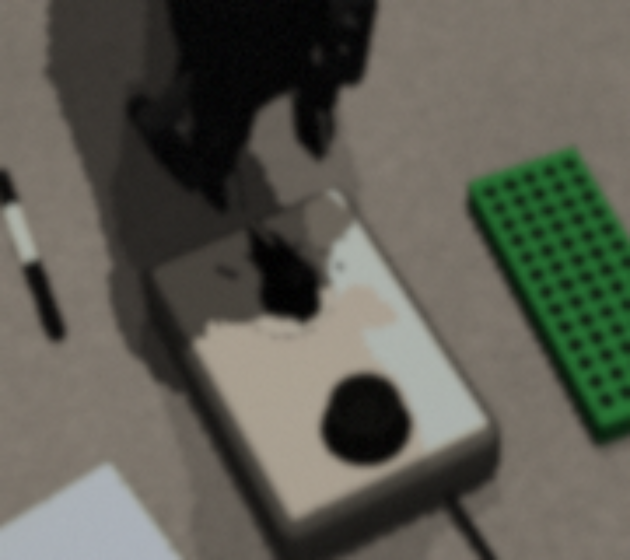

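The fingers are centred over the knob, straddling the bar at about (285,275) in the crop. Descending.

```bash
python3 -m crank '0.05 0 0 0.013 0 0 0;0.05 0 0 0.015 0 0 0;0.05 0 0 0.015 0 0 0;0.05 0 0 0.015 0 0 0;0.05 0 0 0.015 0 0 0;0.05 0 0 0.012 0 0 0;0.05 0 0 0.008 0 0 0;0.05 0 0 0.0025 0 0 0' ; python3 -m crank '0.03 0 0 0 0 0 0;0.025 0 0 0 0 0 0;0.02 0 0 0 0 0 0;0.01 0 0 0 0 0 0;0.01 0 0 0 0 0 0;0.01 0 0 0 0 0 0;0.01 0 0 0 0 0 0;0.01 0 0 0 0 0 0' 30; python3 - <<'E'
from workcell import telemetry as t
print(t.observe()['moment'],t.observe()['qpos'])
E
```

```text
clock: 2.15
position: [0.5548, -0.076, 0.0936]
tool_rot: [-3.141, 0.001, 0.494]
force: [0.2, 0.0, -0.9]
grip_width: 0.0503
finger_force: 0.0
clock: 2.82
position: [0.555, -0.0747, 0.0957]
tool_rot: [-3.14, -0.0, 0.495]
force: [-7.9, 8.4, 10.2]
grip_width: 0.0155
finger_force: 29.6
[1.7799218  1.5774121  0.02960844] [ 0.17713406  0.63727802 -0.20677566  1.88266989  0.20338575  0.64217527
 -1.22985186]
```

```bash
cat > m.py <<'E'
from workcell import telemetry as t
import numpy as np
o=t.observe();y=o['tool_rot'][2];f=o['force'];X=np.array([np.cos(y),np.sin(y)]);Y=np.array([np.sin(y),-np.cos(y)])
print("yaw",np.degrees(y).round(2),"sel",(52.5-np.degrees(y)).round(2),"f tool",(f[:2]@X).round(1),(f[:2]@Y).round(1),(-f[2]).round(1),"mom",o['moment'].round(3),"pos",o['position'].round(4),"grip",o['finger_force'].round(1))
E
python3 -m crank '0.01 0 -0.001 -0.001 0 0 0;0.01 0 0 0 0 0 0;0.01 0 0 0 0 0 -3;0.01 0 0 0 0 0 -3;0.01 0 0 0 0 0 -3;0.01 0 0 0 0 0 -3;0.01 0 0 0 0 0 -3;0.01 0 0 0 0 0 -3' >/dev/null;python3 m.py
python3 -m crank '0.01 0 0 0 0 0 -2;0.01 0 0 0 0 0 -1;0.01 0 0 0 0 0 0;0.01 0 0 0 0 0 0;0.01 0 0 0 0 0 0;0.01 0 0 0 0 0 0;0.01 0 0 0 0 0 0;0.01 0 0 0 0 0 0' >/dev/null;python3 m.py
```

```text
Traceback (most recent call last):
  File "m.py", line 4, in <module>
    print("yaw",np.degrees(y).round(2),"sel",(52.5-np.degrees(y)).round(2),"f tool",(f[:2]@X).round(1),(f[:2]@Y).round(1),(-f[2]).round(1),"mom",o['moment'].round(3),"pos",o['position'].round(4),"grip",o['finger_force'].round(1))
                                                                                                                                                                                                          ^^^^^^^^^^^^^^^^^^^^^^^
AttributeError: 'float' object has no attribute 'round'
Traceback (most recent call last):
  File "m.py", line 4, in <module>
    print("yaw",np.degrees(y).round(2),"sel",(52.5-np.degrees(y)).round(2),"f tool",(f[:2]@X).round(1),(f[:2]@Y).round(1),(-f[2]).round(1),"mom",o['moment'].round(3),"pos",o['position'].round(4),"grip",o['finger_force'].round(1))
                                                                                                                                                                                                          ^^^^^^^^^^^^^^^^^^^^^^^
AttributeError: 'float' object has no attribute 'round'
```

```bash
sed -i "s/o\['finger_force'\].round(1)/round(o['finger_force'],1),round(o['clock'],2)/" m.py; python3 m.py; python3 -m crank '0.01 0 0 0 0 0 -1;0.01 0 0 0 0 0 0;0.01 0 0 0 0 0 0;0.01 0 0 0 0 0 0;0.01 0 0 0 0 0 0;0.01 0 0 0 0 0 0;0.01 0 0 0 0 0 0;0.01 0 0 0 0 0 0' >/dev/null;python3 m.py
```

```text
yaw 49.24 sel 3.26 f tool 4.9 0.7 9.7 mom [ 0.732 -0.9    0.045] pos [ 0.5551 -0.0751  0.0959] grip 32.5 4.15
yaw 50.29 sel 2.21 f tool 5.9 1.1 9.9 mom [ 0.773 -0.972  0.059] pos [ 0.5551 -0.0751  0.0959] grip 32.5 4.82
```

```bash
python3 -m crank '0.01 0 0 0.0005 0 0 -1;0.01 0 0 0 0 0 -1;0.01 0 0 0 0 0 0;0.01 0 0 0 0 0 0;0.01 0 0 0 0 0 0;0.01 0 0 0 0 0 0;0.01 0 0 0 0 0 0;0.01 0 0 0 0 0 0' >/dev/null;python3 m.py; python3 -m crank '0.01 0 0 0 0 0 -1;0.01 0 0 0 0 0 0;0.01 0 0 0 0 0 0;0.01 0 0 0 0 0 0;0.01 0 0 0 0 0 0;0.01 0 0 0 0 0 0;0.01 0 0 0 0 0 0;0.01 0 0 0 0 0 0' >/dev/null;python3 m.py
```

```text
yaw 52.26 sel 0.24 f tool 3.9 -1.3 -6.2 mom [ 0.812 -0.275  0.002] pos [ 0.5552 -0.0752  0.0958] grip 34.7 5.48
yaw 53.22 sel -0.72 f tool 4.5 -0.9 -6.0 mom [ 0.891 -0.375 -0.637] pos [ 0.5553 -0.0752  0.0958] grip 35.7 6.15
```

The moment jumped to -0.64 N m, so the knob is against the zero stop at yaw of about 52.6-53°. Now turning clockwise.

```bash
for i in 1; do python3 -m crank '0.01 0 0 0 0 0 3;0.01 0 0 0 0 0 3;0.01 0 0 0 0 0 3;0.01 0 0 0 0 0 3;0.01 0 0 0 0 0 3;0.01 0 0 0 0 0 3;0.01 0 0 0 0 0 3;0.01 0 0 0 0 0 3' >/dev/null;python3 m.py; done; python3 -m crank '0.01 0 0 0 0 0 3;0.01 0 0 0 0 0 3;0.01 0 0 0 0 0 3;0.01 0 0 0 0 0 3;0.01 0 0 0 0 0 3;0.01 0 0 0 0 0 3;0.01 0 0 0 0 0 3;0.01 0 0 0 0 0 2' >/dev/null;python3 m.py
```

```text
yaw 29.14 sel 23.36 f tool 1.0 -6.9 -9.4 mom [ 1.68   0.505 -0.007] pos [ 0.5548 -0.0746  0.0958] grip 35.1 6.82
yaw 6.15 sel 46.35 f tool -2.3 -11.4 -10.5 mom [ 2.482  0.805 -0.016] pos [ 0.5546 -0.074   0.0958] grip 35.4 7.48
```

```bash
python3 -m crank '0.01 0 -0.0005 0 0 0 2;0.01 0 0 0 0 0 3;0.01 0 0 0 0 0 3;0.01 0 0 0 0 0 3;0.01 0 0 0 0 0 3;0.01 0 0 0 0 0 3;0.01 0 0 0 0 0 2;0.01 0 0 0 0 0 0' >/dev/null;python3 m.py; python3 -m crank '0.01 0 0 0 0 0 1;0.01 0 0 0 0 0 1;0.01 0 0 0 0 0 0;0.01 0 0 0 0 0 0;0.01 0 0 0 0 0 0;0.01 0 0 0 0 0 0;0.01 0 0 0 0 0 0;0.01 0 0 0 0 0 0' >/dev/null;python3 m.py
```

```text
yaw -12.8 sel 65.3 f tool -5.7 -10.4 -11.3 mom [2.41  0.71  0.175] pos [ 0.5546 -0.0733  0.0958] grip 35.4 8.15
yaw -14.66 sel 67.16 f tool -6.0 -10.2 -11.7 mom [2.563 0.675 0.221] pos [ 0.5546 -0.0732  0.0958] grip 35.4 8.82
```

```bash
for i in 1; do python3 -m crank '0.01 0 0 0 0 0 1;0.01 0 0 0 0 0 0;0.01 0 0 0 0 0 0;0.01 0 0 0 0 0 0;0.01 0 0 0 0 0 0;0.01 0 0 0 0 0 0;0.01 0 0 0 0 0 0;0.01 0 0 0 0 0 0' >/dev/null;python3 m.py;done; python3 -m crank '0.01 0 0 0 0 0 1;0.01 0 0 0 0 0 0;0.01 0 0 0 0 0 0;0.01 0 0 0 0 0 0;0.01 0 0 0 0 0 0;0.01 0 0 0 0 0 0;0.01 0 0 0 0 0 0;0.01 0 0 0 0 0 0' >/dev/null;python3 m.py
python3 -m crank '0.01 0 0 0 0 0 1;0.01 0 0 0 0 0 0;0.01 0 0 0 0 0 0;0.01 0 0 0 0 0 0;0.01 0 0 0 0 0 0;0.01 0 0 0 0 0 0;0.01 0 0 0 0 0 0;0.01 0 0 0 0 0 0' >/dev/null;python3 m.py
```

```text
yaw -15.65 sel 68.15 f tool -7.1 -10.8 -11.0 mom [2.561 0.637 0.232] pos [ 0.5546 -0.0732  0.0958] grip 35.4 9.48
yaw -16.65 sel 69.15 f tool -6.3 -10.1 -11.2 mom [2.611 0.645 0.204] pos [ 0.5546 -0.0732  0.0957] grip 35.4 10.15
yaw -17.65 sel 70.15 f tool -6.1 -11.0 -11.1 mom [2.593 0.65  0.211] pos [ 0.5546 -0.0731  0.0958] grip 35.4 10.82
```

```bash
python3 -m crank '0.01 0 0 0 0 0 0.7;0.01 0 0 0 0 0 0;0.01 0 0 0 0 0 0;0.01 0 0 0 0 0 0;0.01 0 0 0 0 0 0;0.01 0 0 0 0 0 0;0.01 0 0 0 0 0 0;0.01 0 0 0 0 0 0' >/dev/null;python3 m.py; python3 -m crank '0.01 0 0 0 0 0 0.7;0.01 0 0 0 0 0 0;0.01 0 0 0 0 0 0;0.01 0 0 0 0 0 0;0.01 0 0 0 0 0 0;0.01 0 0 0 0 0 0;0.01 0 0 0 0 0 0;0.01 0 0 0 0 0 0' >/dev/null;python3 m.py
```

```text
yaw -18.35 sel 70.85 f tool -6.7 -11.1 -10.4 mom [2.667 0.62  0.244] pos [ 0.5547 -0.0731  0.0958] grip 35.4 11.48
yaw -19.05 sel 71.55 f tool -5.9 -11.0 -10.5 mom [2.685 0.599 0.249] pos [ 0.5547 -0.0731  0.0958] grip 35.4 12.15
```

```bash
python3 -m crank '0.01 0 0 0 0 0 0.5;0.01 0 0 0 0 0 0;0.01 0 0 0 0 0 0;0.01 0 0 0 0 0 0;0.01 0 0 0 0 0 0;0.01 0 0 0 0 0 0;0.01 0 0 0 0 0 0;0.01 0 0 0 0 0 0' >/dev/null;python3 m.py; python3 - <<'E'
from workcell import grab_frame
import cv2,numpy as np
a=grab_frame("scene");b=grab_frame("top");np.savez("s2.npz",**a);np.savez("t2.npz",**b)
A=cv2.resize(a["pixels"][195:275,200:280,::-1],(400,400),interpolation=2);B=cv2.resize(b["pixels"][170:250,300:380,::-1],(400,400),interpolation=2)
cv2.imwrite("pics/g2.png",np.hstack([A,B]))
E
```

```text
yaw -19.54 sel 72.04 f tool -5.7 -11.5 -11.4 mom [2.651 0.611 0.216] pos [ 0.5547 -0.0731  0.0958] grip 35.4 12.82
```

View pics/g2.png

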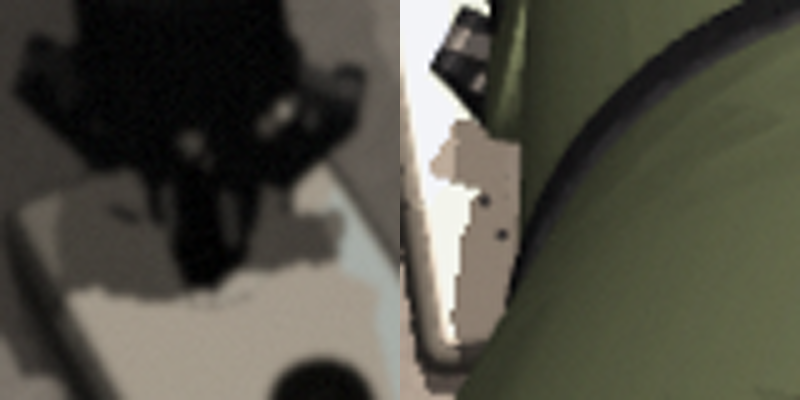

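The view is largely occluded: the knob is still held between the pads and dots 4 and 5 are visible at (485,200) and (502,235). The torque is the better signal, so I'll continue in fine steps.

```bash
python3 -m crank '0.01 0 0 0 0 0 0.5;0.01 0 0 0 0 0 0;0.01 0 0 0 0 0 0;0.01 0 0 0 0 0 0;0.01 0 0 0 0 0 0;0.01 0 0 0 0 0 0;0.01 0 0 0 0 0 0;0.01 0 0 0 0 0 0' >/dev/null;python3 m.py;  python3 -m crank '0.01 0 0 0 0 0 0.4;0.01 0 0 0 0 0 0;0.01 0 0 0 0 0 0;0.01 0 0 0 0 0 0;0.01 0 0 0 0 0 0;0.01 0 0 0 0 0 0;0.01 0 0 0 0 0 0;0.01 0 0 0 0 0 0' >/dev/null;python3 m.py
```

```text
yaw -20.04 sel 72.54 f tool -6.8 -10.5 -10.7 mom [2.712 0.615 0.295] pos [ 0.5547 -0.073   0.0958] grip 35.4 13.58
yaw -20.44 sel 72.94 f tool -6.6 -10.1 -10.1 mom [2.725 0.592 0.424] pos [ 0.5547 -0.073   0.0958] grip 35.5 14.25
```

The torque has risen sharply from 0.22 to 0.42 N m, so this is the third stop. I'll back off slightly so the knob sits on it.

```bash
python3 -m crank '0.01 0 0 0 0 0 -0.5;0.01 0 0 0 0 0 0;0.01 0 0 0 0 0 0;0.01 0 0 0 0 0 0;0.01 0 0 0 0 0 0;0.01 0 0 0 0 0 0;0.01 0 0 0 0 0 0;0.01 0 0 0 0 0 0' >/dev/null;python3 m.py;  python3 -m crank '0.01 0 0 0 0 0 0;0.01 0 0 0 0 0 0;0.01 0 0 0 0 0 0;0.01 0 0 0 0 0 0;0.01 0 0 0 0 0 0;0.01 0 0 0 0 0 0;0.01 0 0 0 0 0 0;0.01 0 0 0 0 0 0' >/dev/null;python3 m.py
```

```text
yaw -19.94 sel 72.44 f tool -6.7 -11.6 -10.7 mom [2.725 0.615 0.312] pos [ 0.5547 -0.0731  0.0958] grip 35.4 14.92
yaw -19.94 sel 72.44 f tool -6.6 -11.1 -10.6 mom [2.652 0.584 0.32 ] pos [ 0.5547 -0.0731  0.0958] grip 35.4 15.58
```

```bash
python3 -c "
from workcell import bot;print(bot.job_done())"
```

```text
the job is handed in; nothing more can be done
None
```

I turned the knob back against its zero stop, then clockwise to the third stop, and handed the job in still holding it there at about 35 N; I located the third stop by angle (about 72°) and a sharp torque rise, which took the knob roughly half a degree past before I eased it back, and the cameras could not confirm it because the arm blocked the view.

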